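Close the specimen pot and hold it up to the code reader

ROBOT

A 6-joint arm with a two-finger parallel gripper is mounted at the origin on the work surface. World frame = base frame: x ahead of the robot, y to its left, z up, the work surface at z = 0. Lengths are in m, angles in rad, forces in N, time in s.
With the tool pointing down it reaches from about 0.35 to 0.85 m from the base axis. Payload 8.1 kg.
Tool frame: the origin (TCP) lies on the mounting face of the last link; the fingertips stand 186 mm ahead of it and the grasp point (between the pads) lies 167 mm ahead of it (robot.finger_overhang is the distance from the TCP to the fingertips, in m); z points along the fingers, y is the line along which they close (so a half turn about z gives the same grasp; the last joint's range is limited). The gripper opens to 93 mm and grips with 3 to 60 N. Pads are 15 mm wide; open, the fingers measure 128 mm over their backs; the gripper's body (75 mm by 188 mm) begins 65 mm behind the grasp point.
Start: joints at [1.233, 0.13, 1.488, -0, 1.523, -0.085], TCP at [0.15, 0.581, 0.405] pointing down, gripper open.
Joint ranges: [-2.96, 2.96], [-0.89, 2.26], [0.02, 2.5], [-1.34, 4.48], [0, 2.73], [-2.66, 2.66]. Speed limits (rad/s): [2.39, 2.39, 2.79, 3.14, 3.14, 3.14].

INTERFACE

Orientations are given as a rotation vector (axis times angle).
In Python, from plant import readout, read_camera, get_calibration, job, robot gives the robot as it stands.
- The arm moves only by the shell command python3 -m handwheel 'ROWS' [FORCE]. ROWS is JSON, a list of rows, each a list of 5 numbers: the shift along the world's x, y, z in cm, then the turn about the world's z in rad, then the closure, from 0 (fully open) to 1 (shut). In form: [[tx, ty, tz, spin, gripper], ...]. A call has 1 to 10 rows; each row shifts and turns the commanded pose from where the row before left it; what a row does not reach is not made up. A row lasts 1/8 s, in which the tool goes at most 62.5 mm and 10.7 degrees, less where a joint would pass 70% of its speed; a pose out of reach is approached as far as the arm can. A call is refused whole if a number of a shift passes 6.25 or a number of a turn 0.188, either way. A call with a gripper value outside its range is refused whole. The fingers move at their own pace and stop on an object; FORCE is the grip in N (left out, the last holds). Time passes only in rows, so rows that do not move let the fingers close. It gives the time, the measured TCP pose, the force, the opening and the grip force at its end, in the units of the state.
- readout.read_state(): the state, without advancing time (a new reading comes with each control period).
- read_camera(name): name is "side" or "top" or "wrist"; returns the picture (384x512x3 uint8, red, green, blue); there is no depth.
- get_calibration(name): a dict with "fovy" (degrees; the focal length in pixels is half the picture's height over the tangent of half this angle, whatever the lens; pixels are square), "cx", "cy" (the principal point, pixels), "dist_coeffs" ([k1, k2, p1, p2, k3] as OpenCV has them; the pictures are not rectified), "pose" (4x4, takes a point from camera to world coordinates). Camera axes: x right, y down, z forward; pixel columns grow to the right and rows downward; lengths in m; the calibration is good to about 2 mm. A picture is of the moment at which its call begins: read the wrist's pose just before it. get_calibration takes no time and is no camera call; for the wrist camera it gives the pose at the moment of the call.
- job.close_job(): hands the job in; it is judged then, once.
The state is a dict: "t": time; "q": joint angles; "dq": joint speeds; "joint_torque": joint torques, N m; "tool_pos": TCP position; "orientation": TCP orientation; "force": force on the tool from outside, world axes, zero at the start; "wrist_torque": the same for the moment, N m; "opening": finger opening in m; "gripper_force": force on a finger pad.
Only numpy, scipy, OpenCV 4.12 (cv2) and the standard library are available. Lean on these libraries where they do the work, as an engineer would, in place of code of your own. Each camera call takes 0.05 s, during which the arm holds its last target. There are 200 camera calls.

TASK

Put the lid that fits, the smaller of the two loose lids, fully home on the open specimen pot in the orange tray, and let go of it while the pot still stands in the tray. Then take the pot by its body, lift it out and finish while holding it still and upright in the air in front of the code reader: middle of the pot level with the lens and 13 cm straight out from it, printed label facing the lens. The lid only rests on the pot, so keep the pot upright throughout, and leave everything else where it stands.

Things in the scene. Friction and masses are not known exactly. Their poses are not given: they have to be found in the camera images.
- pot: open round white plastic specimen pot, 58 mm outside diameter, 62 mm tall, 47 mm inside diameter at the mouth, about 0.12 kg, holding a grey insert with a small amber vial (all fixed in it, 46 mm above the underside at most). Starts standing upright on the tray floor. Origin: centre of its underside; z up its axis; x points out through the middle of its printed label.
- pot_mid (a point): point on the pot's axis at half height, 31 mm above its underside; axes as the pot's.
- pot_code (a point): middle of the label, on the pot's side wall: 29 mm along the pot's x from its axis, 31 mm above its underside. The label is paper with black code squares, about 40 mm wide round the wall, 34 mm tall; there is none on the other sides.
- lid: the lid that fits: loose round red plastic lid on the table, plug down, 25 g. Disc 53 mm diameter (narrower than the pot), 12 mm thick, over a tapered plug 9 mm deep (42 mm diameter at the disc, 34 mm at its foot); no snap or thread, it just rests. Origin: centre of the plug's underside, z up; disc 9 to 21 mm above it. Home: disc on the pot's rim, lid origin 53 mm above pot's underside.
- big_lid: bystander: a lid of the same make and colour, 80 mm diameter, 21 mm tall, too big for the pot, lying on the table plug down. The two lids may lie either way round.
- tray: fixed shallow orange plastic tray, 280 x 340 mm outside (x, y), walls 4 mm thick and 25 mm tall, floor 4 mm thick. Origin: centre of its underside.
- lens (a point): centre of the code reader's lens face. The reader is a grey head, 75 x 56 x 56 mm, with a black lens tube, 38 mm diameter, on a fixed steel column 304 mm tall with a round 120 mm foot. The lens looks level along -x of this point; x points back into the reader. The head's height on the column varies and stays as it is.
- view (a point): where the middle of the pot is to be held: 130 mm straight out in front of the lens, at lens height. x points level towards the lens, z up.
- rack: bystander standing in the tray: steel rack, 200 x 70 mm, with blue-capped tubes, 88 mm tall overall. Origin: centre of its underside, x along its length.
- dropper: bystander standing in a corner of the tray: small white dropper bottle, 26 mm diameter, 58 mm tall, easily knocked over. Origin: centre of its underside.
- jar: bystander: white jar closed with a red lid, 72 mm diameter, 95 mm tall. Origin: centre of its underside.
- forceps: bystander: steel forceps, 140 x 16 x 6 mm, lying flat on the table near the robot. Origin: middle of its underside.
Mind the look-alikes: they are no part of the job. What is shaped like the lid but blue is not meant.

How it is judged:
On the way, in this order (a step that is already met when the one before it is completed fails the run):
1. the fitting lid is home on the pot, released, with the pot standing in the tray (x of lid in the frame of pot between -0.0045 and 0.0045 m and y of lid in the frame of pot between -0.0045 and 0.0045 m and z of lid in the frame of pot between 0.0505 and 0.0555 m and angle between the z axis of lid and the z axis of pot, either way round below 0.08 rad and contact force between the fingers and lid below 0.1 N and height (world z) of pot below 0.015 m and angle between pot's own z axis and vertical below 0.08 rad), for 0.2 s.
2. the closed pot is lifted clear of the tray (x of lid in the frame of pot between -0.0045 and 0.0045 m and y of lid in the frame of pot between -0.0045 and 0.0045 m and z of lid in the frame of pot between 0.0505 and 0.0555 m and angle between the z axis of lid and the z axis of pot, either way round below 0.08 rad and height (world z) of pot above 0.05 m and contact force between the fingers and pot above 1 N), for 0.1 s.
At the end, for the whole second after the job is handed in: Fingers hold the pot (over 1 N) still in the air, its middle within 25 mm of the view point along the lens axis, 18 mm across and in height; upright within 8 degrees, label facing the lens within 15; lid home (4.5 mm of centre, 2.5 mm in height, not askew), pot clear of the tray (x of lid in the frame of pot between -0.0045 and 0.0045 m and y of lid in the frame of pot between -0.0045 and 0.0045 m and z of lid in the frame of pot between 0.0505 and 0.0555 m and angle between the z axis of lid and the z axis of pot, either way round below 0.08 rad and x of pot_mid in the frame of view between -0.025 and 0.025 m and y of pot_mid in the frame of view between -0.018 and 0.018 m and z of pot_mid in the frame of view between -0.018 and 0.018 m and angle between pot's own z axis and vertical below 0.14 rad and angle between the x axis of pot and the x axis of view, either way round below 0.26 rad and x of pot_code in the frame of view above 0 m and linear speed of pot below 0.03 m/s and angular speed of pot below 0.2 rad/s and contact force between the fingers and pot above 1 N and contact force between pot and tray below 0.2 N); the arm keeps its last pose, push and grip.
It fails at once if a bystander is shifted by more than 25 mm or knocked over (distance of any of big_lid, rack, dropper, jar, forceps from where it was at the start of the episode above 0.025 m or angle between any of rack, dropper, jar's own z axis and vertical above 0.5 rad).
It fails at once if the pot is tipped by more than 25 degrees (angle between pot's own z axis and vertical above 0.44 rad).
It also fails if it takes over 61 s, if anything falls off the work surface, if the arm or the gripper's body presses on something with over 40 N, if the wrist force passes 120 N, or if a joint passes its speed limit or range.

## Working session

There is one attempt and no reset: what is moved stays moved. The work goes in short steps, Python scripts to look and compute and a shell command to move; the robot and the scene stay as the last step left them, time stands still between calls to the robot, and variables do not carry over. Pictures are saved under pics/ and viewed, at most 13 in all, crops included, and the job is handed in when it is done.

```bash
mkdir -p pics; cat > h.py <<'E'
import numpy as np, cv2
from plant import readout, read_camera, get_calibration, job, robot
def K(c):
    f=192/np.tan(np.radians(c["fovy"])/2); return np.array([[f,0,c["cx"]],[0,f,c["cy"]],[0,0,1.]])
def ray(c,uv):
    p=cv2.undistortPoints(np.array(uv,float).reshape(-1,1,2),K(c),np.array(c["dist_coeffs"])).reshape(-1,2)
    P=np.array(c["pose"]); return P[:3,3],np.c_[p,np.ones(len(p))]@P[:3,:3].T
def onplane(c,uv,z):
    o,d=ray(c,uv); return o+d*((z-o[2])/d[:,2])[:,None]
def proj(c,X):
    P=np.linalg.inv(np.array(c["pose"])); 
    return cv2.projectPoints(np.array(X,float).reshape(-1,1,3),cv2.Rodrigues(P[:3,:3])[0],P[:3,3],K(c),np.array(c["dist_coeffs"]))[0].reshape(-1,2)
def save(n,im): cv2.imwrite("pics/"+n,im[...,::-1])
E
python3 - <<'E'
from h import *
for n in("top","side","wrist"):
    c=get_calibration(n);im=read_camera(n);save(n+"0.png",im);np.save(n+"0.npy",im);print(n,c)
s=readout.read_state();print(s["tool_pos"],s["orientation"],s["opening"],s["t"])
E
```

```text
top {'fovy': 43.86464303561987, 'cx': 254.35062744275294, 'cy': 190.64547494248856, 'dist_coeffs': array([-0.09569676,  0.        ,  0.        ,  0.        ,  0.        ]), 'pose': array([[ 0.00513054, -0.99836383,  0.05695026,  0.49237589],
       [-0.99978518, -0.00626486, -0.01975705,  0.00770078],
       [ 0.02008151, -0.05683666, -0.99818151,  1.29970781],
       [ 0.        ,  0.        ,  0.        ,  1.        ]])}
side {'fovy': 49.08602063739887, 'cx': 257.01351369568056, 'cy': 190.98730859323396, 'dist_coeffs': array([-0.06919506,  0.        ,  0.        ,  0.        ,  0.        ]), 'pose': array([[-0.99205575, -0.0945444 ,  0.08298645,  0.47145833],
       [-0.1238651 ,  0.61889281, -0.77564756,  0.71000139],
       [ 0.02197341, -0.77976474, -0.62568692,  0.70684272],
       [ 0.        ,  0.        ,  0.        ,  1.        ]])}
wrist {'fovy': 70.8152041731533, 'cx': 255.021046890046, 'cy': 193.4379554798136, 'dist_coeffs': array([0.00422538, 0.        , 0.        , 0.        , 0.        ]), 'pose': array([[ 0.24995294,  0.93864645,  0.23762655,  0.0846153 ],
       [ 0.9682561 , -0.24182379, -0.06325648,  0.5964246 ],
       [-0.00191172,  0.2458945 , -0.96929471,  0.3838216 ],
       [ 0.        ,  0.        ,  0.        ,  1.        ]])}
[0.14998596 0.58077509 0.40391735] [-3.95996183e-01 -3.11625834e+00  2.23236678e-03] 0.09305170229638127 0.15
```

View pics/top0.png

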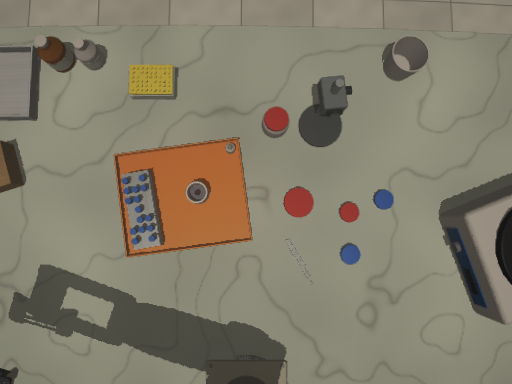

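View pics/side0.png

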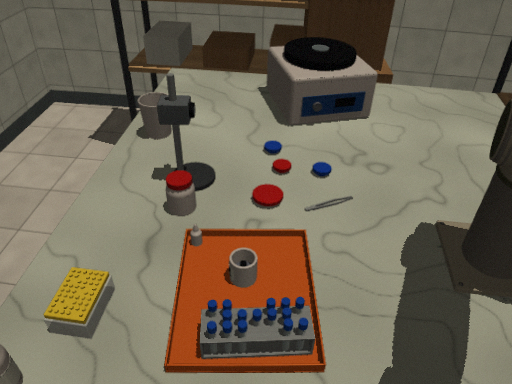

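The top view shows four small-disc candidates plus the jar. Red (349,212) is small, and red (298,202) is larger, so it's big_lid. Blue (384,199) and (350,254) are decoys, and the red disc at (276,120) is the jar's lid. The pot is at (197,192), and the reader lens is at about (350,90) facing image-right (-y). I'll measure these and enlarge crops of the lid and pot.

```bash
python3 - <<'E'
from h import *
ct,cs=get_calibration("top"),get_calibration("side")
T,S=np.load("top0.npy"),np.load("side0.npy")
def blobs(im,lo,hi,lo2=None):
    h=cv2.cvtColor(im,cv2.COLOR_RGB2HSV);m=cv2.inRange(h,lo,hi)
    if lo2: m|=cv2.inRange(h,*lo2)
    n,l,st,ce=cv2.connectedComponentsWithStats(m);return [(st[i],ce[i],(l==i)) for i in range(1,n) if st[i][4]>40]
for st,ce,m in blobs(T,(0,190,60),(4,255,255),((172,150,60),(180,255,255))):
    cn=max(cv2.findContours(m.astype(np.uint8),0,1)[0],key=cv2.contourArea)
    p=onplane(ct,[ce],.021)[0]; r=2*np.sqrt(st[4]/np.pi)/(K(ct)[0,0])*1.28
    print("red top",ce.round(1),st[4],p.round(4),"d~",r.round(4))
for st,ce,m in blobs(S,(0,190,60),(4,255,255),((172,150,60),(180,255,255))):
    print("red side",ce.round(1),st[4],onplane(cs,[ce],.015)[0].round(4))
print("pot rim top approx",onplane(ct,[[197,191.5]],.066).round(4))
print("tray corners",onplane(ct,[[116,155],[239,138.5],[251,239],[128,255]],.025).round(3))
# lens by two views
def tri(a,b):
    o1,d1=ray(ct,[a]);o2,d2=ray(cs,[b]);d1,d2=d1[0],d2[0]
    s=np.linalg.lstsq(np.c_[d1,-d2],o2-o1,rcond=None)[0];p,q=o1+s[0]*d1,o2+s[1]*d2
    return ((p+q)/2).round(4),np.linalg.norm(p-q).round(4)
print("lens",tri((351,90),(193,110)))
def crop(im,x,y,w,h,W,H): return cv2.resize(im[y:y+h,x:x+w],(W,H),interpolation=cv2.INTER_CUBIC)
a=np.vstack([np.hstack([crop(T,300,65,65,50,390,300),crop(S,140,60,65,50,390,300)]),np.hstack([crop(T,165,167,65,50,390,300),crop(T,325,190,65,50,390,300)])])
save("crops.png",a)
E
```

```text
red side [281.7 165.1] 172 [ 0.508  -0.2754  0.015 ]
red side [179.  179.5] 394 [ 0.7785 -0.1652  0.015 ]
red side [267.6 194.7] 498 [ 0.5342 -0.1365  0.015 ]
pot rim top approx [[0.5596 0.1318 0.066 ]]
tray corners [[ 0.659  0.356  0.025]
 [ 0.706  0.025  0.025]
 [ 0.436 -0.009  0.025]
 [ 0.391  0.319  0.025]]
lens (array([ 0.7728, -0.2469,  0.1884]), np.float64(0.0501))
```

View pics/crops.png

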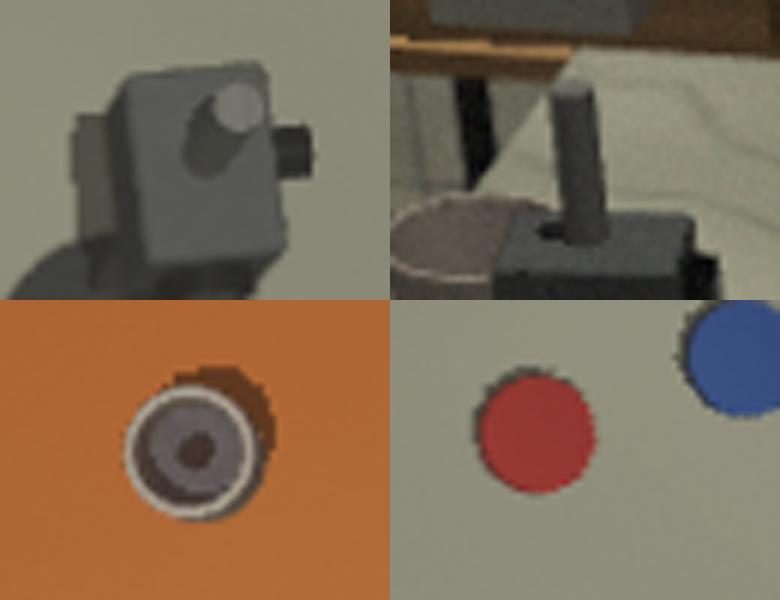

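View pics/wrist0.png

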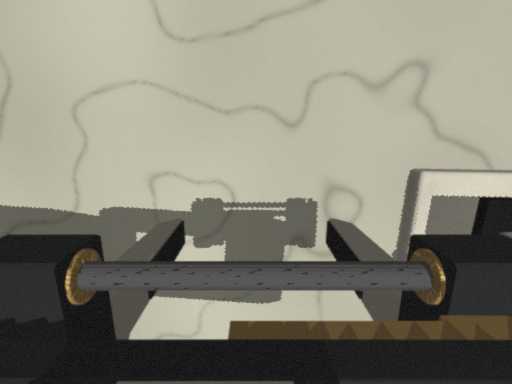

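The crops confirm a small red disc at (349,212), the same size as the blue decoys and clearly smaller than big_lid. The lens tube is at about (351,90) in top, and no label shows in the side view. The lens triangulation residual is 5 cm, which is poor, so I'll check it against the column.

```bash
cat >> h.py <<'E'
def tri(ca,a,cb,b):
    o1,d1=ray(ca,[a]);o2,d2=ray(cb,[b]);d1,d2=d1[0],d2[0]
    s=np.linalg.lstsq(np.c_[d1,-d2],o2-o1,rcond=None)[0];p,q=o1+s[0]*d1,o2+s[1]*d2
    return ((p+q)/2).round(4),np.linalg.norm(p-q).round(4)
def reds(im,amin=60):
    h=cv2.cvtColor(im,cv2.COLOR_RGB2HSV);m=cv2.inRange(h,(0,150,60),(4,255,255))|cv2.inRange(h,(170,150,60),(180,255,255))
    n,l,st,ce=cv2.connectedComponentsWithStats(m);return [(st[i][4],ce[i],st[i][:4]) for i in range(1,n) if st[i][4]>amin]
E
python3 - <<'E'
from h import *
ct,cs=get_calibration("top"),get_calibration("side")
T,S=np.load("top0.npy"),np.load("side0.npy")
for p in [(349,212),(298,202),(276,120)]:print(cv2.cvtColor(T,cv2.COLOR_RGB2HSV)[p[1],p[0]])
for a,c,b in reds(T):print(a,c.round(1),onplane(ct,[c],.021)[0].round(4))
print("lid",tri(ct,(349.2,212.2),cs,(281.7,165.1)),onplane(ct,[(349.2,212.2)],.021))
print("coltop",tri(ct,(340,82.5),cs,(170.3,74.7)),onplane(ct,[(340,82.5)],.304),onplane(cs,[(170.3,74.7)],.304))
print("foot",onplane(ct,[(320,125)],.01),onplane(cs,[(192,176)],.01))
print("pot",onplane(ct,[(197,191.5)],.066),onplane(cs,[(243.5,259)],.066))
for z in(.16,.19,.22,.25): print(z,onplane(ct,[(350,90)],z),onplane(cs,[(192,109)],z))
crop=S[60:200,130:235];save("side_reader.png",cv2.resize(crop,None,fx=5,fy=4.25,interpolation=2))
E
```

```text
[  2 169 148]
[  2 169 151]
[  2 172 145]
436 [276.  118.6] [ 0.7618 -0.0755  0.021 ]
661 [298.1 202. ] [ 0.5356 -0.1354  0.021 ]
283 [349.  211.9] [ 0.5094 -0.2736  0.021 ]
lid (array([ 0.5084, -0.2755,  0.015 ]), np.float64(0.0006)) [[ 0.50862211 -0.27416458  0.021     ]]
coltop (array([ 0.7822, -0.1951,  0.302 ]), np.float64(0.002)) [[ 0.78266817 -0.19455502  0.304     ]] [[ 0.77953468 -0.19028973  0.304     ]]
foot [[ 0.74783066 -0.1973919   0.01      ]] [[ 0.74964496 -0.19234595  0.01      ]]
pot [[0.55961598 0.13178134 0.066     ]] [[0.55625722 0.13845832 0.066     ]]
0.16 [[ 0.80626858 -0.24836743  0.16      ]] [[ 0.76481201 -0.29739639  0.16      ]]
0.19 [[ 0.79800613 -0.24162707  0.19      ]] [[ 0.74871852 -0.24213016  0.19      ]]
0.22 [[ 0.78974368 -0.23488671  0.22      ]] [[ 0.73262502 -0.18686394  0.22      ]]
0.25 [[ 0.78148123 -0.22814634  0.25      ]] [[ 0.71653153 -0.13159771  0.25      ]]
```

View pics/side_reader.png

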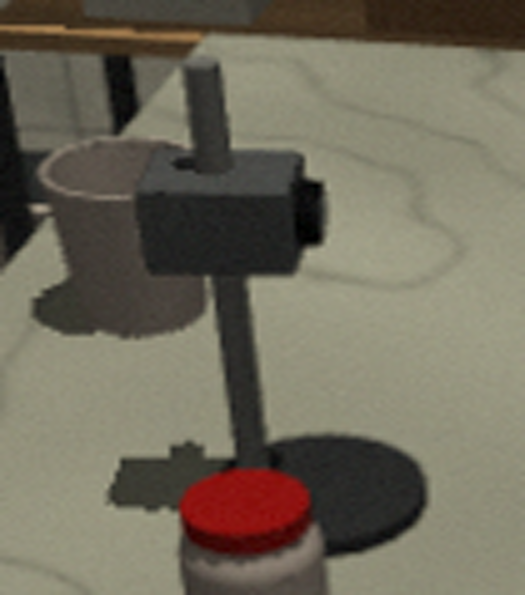

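The lens tube is actually at side px (192,110), facing -x; the black bit in the top view is a side knob. I'll triangulate the head's top corners.

```bash
python3 - <<'E'
from h import *
ct,cs=get_calibration("top"),get_calibration("side")
s=lambda x,y:(130+x/5-.4,60+y/4.25-.4)
t=lambda x,y:(300+x/6-.4,65+y/6-.4)
P={}
for n,a,b in[("-x+y",t(148,262),s(297,193)),("+x+y",t(125,75),s(138,190)),("-x-y",t(285,245),s(303,152)),("+x-y",t(265,65),s(155,150))]:
    P[n],r=tri(ct,a,cs,b);print(n,P[n],r)
m=np.mean(list(P.values()),0);f=(P["-x+y"]+P["-x-y"])/2;b=(P["+x+y"]+P["+x-y"])/2
print("head ctr top",m,"front",f,"dir",(f-b)/np.linalg.norm((f-b)[:2]))
print("side edges dir",P["-x+y"]-P["+x+y"],P["-x-y"]-P["+x-y"])
z=m[2]-.028;print("lens height est",z)
# lens face centre in side at several heights
for zz in(z-.01,z,z+.01):print(onplane(cs,[s(318,213)],zz))
E
```

```text
-x+y [ 0.738  -0.1715  0.2387] 0.0063
+x+y [ 0.8121 -0.1632  0.2387] 0.0028
-x-y [ 0.747  -0.224   0.2377] 0.0034
+x-y [ 0.8193 -0.2172  0.2365] 0.0004
head ctr top [ 0.7791   -0.193975  0.2379  ] front [ 0.7425  -0.19775  0.2382 ] dir [-0.99472292 -0.10259779  0.00815347]
side edges dir [-0.0741 -0.0083  0.    ] [-0.0723 -0.0068  0.0012]
lens height est 0.2099
[[ 0.73946408 -0.22060998  0.1999    ]]
[[ 0.73417737 -0.20225265  0.2099    ]]
[[ 0.72889067 -0.18389533  0.2199    ]]
```

The lens is at about (0.733,-0.199,0.21) facing (-0.994,-0.107), so the view point is about (0.604,-0.213,0.21) and the label yaw should be about +6°. Next I'll move to where the wrist camera sees the pot's -y side, on the way to the lid.

```bash
python3 -m handwheel '[[2.9,-5.1,0,0,0],[2.9,-5.1,0,0,0],[2.9,-5.1,0,0,0],[2.9,-5.1,0,0,0],[2.9,-5.1,0,0,0],[2.9,-5.1,0,0,0],[2.9,-5.1,0,0,0],[2.9,-5.1,0,0,0],[2.9,-5.1,0,0,0],[2.9,-5.1,0,0,0]]'; python3 -m handwheel '[[2.9,-5.1,0,0,0],[2.9,-5.1,0,0,0],[2.9,-5.1,0,0,0],[2.9,-5.1,0,0,0],[0,0,0,0,0],[0,0,0,0,0]]'
python3 - <<'E'
from h import *
c=get_calibration("wrist");im=read_camera("wrist");s=readout.read_state();np.save("w1.npy",im)
print(np.array(c["pose"]).round(3).tolist(),s["tool_pos"],s["orientation"],s["t"])
print("pot",proj(c,[[.558,.134,.004],[.558,.134,.066]]),"lid",proj(c,[[.509,-.275,.02]]),"lens",proj(c,[[.733,-.199,.21]]))
save("w1.png",im)
E
```

```text
t: 1.4
tool_pos: [0.4405, 0.069, 0.4047]
orientation: [0.396, 3.116, 0.0]
force: [2.0, 1.1, -0.2]
opening: 0.093
gripper_force: 0.0
t: 2.15
tool_pos: [0.5559, -0.133, 0.4041]
orientation: [-0.397, -3.115, -0.001]
force: [0.2, -0.0, -0.6]
opening: 0.0928
gripper_force: 0.0
[[0.251, 0.939, 0.237, 0.49], [0.968, -0.243, -0.061, -0.117], [0.0, 0.245, -0.97, 0.384], [0.0, 0.0, 0.0, 1.0]] [ 0.55574037 -0.13234094  0.40453146] [-3.95357709e-01 -3.11593114e+00 -7.77104624e-04] 2.2
pot [[445.61992613 126.97300288]
 [482.89172889 127.27000306]] lid [[145.91817637 168.88865361]] lens [[233.39673665 433.45229879]]
```

View pics/w1.png

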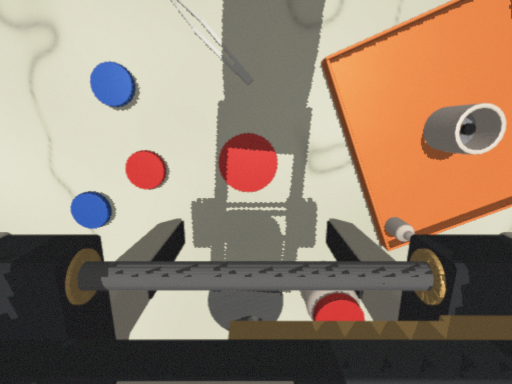

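No label on the -y face here (pot at about 445–500,128), nor on the +y face in the side view, so it should face roughly ±x. I'll check that later. The red disc at (146,169) is the fitting lid. Moving above it.

```bash
python3 -m handwheel '[[-1.5,-4.8,-2,0,0],[-1.6,-4.7,-4,0,0],[-1.6,-4.7,-4,0,0],[0,0,0,0,0],[0,0,0,0,0]]'
cat > lid.py <<'E'
from h import *
import sys
c=get_calibration("wrist");im=read_camera("wrist");s=readout.read_state();np.save(sys.argv[1],im)
h=cv2.cvtColor(im,cv2.COLOR_RGB2HSV)
for a,p,b in reds(im,400):print(a,p.round(1),b,onplane(c,[p],float(sys.argv[2]))[0].round(4))
print(robot.finger_overhang,s["tool_pos"],s["orientation"],s["t"])
E
python3 lid.py w2.npy .0195
```

```text
t: 2.82
tool_pos: [0.51, -0.2721, 0.3073]
orientation: [0.395, 3.116, 0.0]
force: [0.8, 0.3, 0.0]
opening: 0.0928
gripper_force: 0.0
4855 [388.3 183. ] [348 145  81  77] [ 0.5338 -0.1401  0.0195]
1980 [250.8 192.7] [226 168  51  50] [ 0.509  -0.2774  0.0195]
0.1861 [ 0.51048844 -0.27194142  0.30804983] [ 3.93414801e-01  3.11443885e+00 -9.67915817e-04] 2.875
```

```bash
python3 -m handwheel '[[-0.1,-0.2,-4,0,0],[0,-0.2,-4,0,0],[0,0,-2.6,0,0],[0,0,0,0,0],[0,0,0,0,0]]'; python3 lid.py w3.npy .0195
```

```text
t: 3.5
tool_pos: [0.51, -0.2769, 0.2027]
orientation: [0.393, 3.114, -0.002]
force: [0.6, -0.6, 0.5]
opening: 0.093
gripper_force: 0.0
7216 [464.  198.3] [407 155 105  82] [ 0.5206 -0.1464  0.0195]
4723 [255.9 227.1] [216 189  81  72] [ 0.507  -0.2769  0.0195]
0.1861 [ 0.51004083 -0.27718     0.20292683] [ 3.93946426e-01  3.11322642e+00 -2.61986025e-03] 3.55
```

```bash
python3 -m handwheel '[[-0.1,0.1,-0.5,0,0],[0,0,0,0,0],[0,0,0,0,0.3],[0,0,0,0,0.6],[0,0,0,0,1],[0,0,0,0,1],[0,0,0,0,1],[0,0,0,0,1]]' 12
```

```text
t: 4.55
tool_pos: [0.5077, -0.2762, 0.1953]
orientation: [-0.396, -3.117, 0.0]
force: [-0.5, 0.0, -0.3]
opening: 0.0526
gripper_force: 12.0
```

```bash
python3 -m handwheel '[[0,0,0,0,1]]'; python3 -m handwheel '[[0,0,0,0,1]]';python3 lid.py w4.npy .021
```

```text
t: 4.68
tool_pos: [0.5077, -0.2762, 0.1953]
orientation: [-0.396, -3.116, 0.0]
force: [-1.6, -0.8, -0.1]
opening: 0.0529
gripper_force: 12.0
t: 4.8
tool_pos: [0.5077, -0.2762, 0.1953]
orientation: [-0.396, -3.117, 0.0]
force: [-0.2, -0.6, -0.2]
opening: 0.0529
gripper_force: 12.0
7138 [468.4 207.3] [412 160 100 102] [ 0.5202 -0.1494  0.021 ]
4521 [255.  231.9] [213 197  86  64] [ 0.5037 -0.2764  0.021 ]
0.1861 [ 0.50766587 -0.27620877  0.19529512] [-3.96117438e-01 -3.11650106e+00 -3.10709623e-05] 4.85
```

Tips are level with the disc's underside, so I'll regrip 2.5 mm higher to keep the fingers off the rim later.

```bash
python3 -m handwheel '[[0,0,0,0,0.3],[0,0,0,0,0.3],[0.1,0,0.3,0,0.3],[0,0,0,0,0.3],[0,0,0,0,1],[0,0,0,0,1],[0,0,0,0,1],[0,0,0,0,1],[0,0,0,0,1]]' 12
```

```text
t: 5.98
tool_pos: [0.5087, -0.2762, 0.1983]
orientation: [-0.396, -3.116, -0.0]
force: [1.2, 0.5, 0.3]
opening: 0.0524
gripper_force: 12.0
```

```bash
python3 -m handwheel '[[0,0,3,0,1],[0,0,5,0,1],[0,0,5,0,1],[0,0,5,0,1],[0,0,2,0,1],[0,0,0,0,1],[0,0,0,0,1]]'; python3 lid.py w5.npy .2
```

```text
t: 6.85
tool_pos: [0.5082, -0.2759, 0.3956]
orientation: [-0.396, -3.113, -0.003]
force: [-0.2, -0.1, -0.1]
opening: 0.0524
gripper_force: 12.0
2770 [359.3 171.1] [330 142  60  59] [ 0.488  -0.2009  0.2   ]
4621 [255.1 230.2] [214 194  84  67] [ 0.511  -0.2776  0.2   ]
0.1861 [ 0.5081924  -0.27590619  0.39534461] [-3.95585838e-01 -3.11261652e+00 -3.00549097e-03] 6.9
```

```bash
python3 - <<'E'
from h import *
P=np.array(get_calibration("wrist")["pose"]);c=get_calibration("wrist");t=np.array(readout.read_state()["tool_pos"])
a=np.linspace(0,6.283,73)
for dz in(-.1773,-.1893):
    X=np.c_[t[0]+.0265*np.cos(a),t[1]+.0265*np.sin(a),np.full(73,t[2]+dz)];u=proj(c,X);print(dz,u.min(0),u.max(0))
E
python3 -m handwheel '[[3.1,4.9,0,0,1],[3.1,4.9,0,0,1],[3.1,4.9,0,0,1],[3.1,4.9,0,0,1],[3.1,4.9,0,0,1],[3.1,4.9,0,0,1],[3.1,4.9,0,0,1],[2.9,4.9,0,0,1],[0,0,0,0,1],[0,0,0,0,1]]'
python3 - <<'E'
from h import *
c=get_calibration("wrist");im=read_camera("wrist");s=readout.read_state();np.save("w6.npy",im)
print(s["tool_pos"],s["t"],"pot",proj(c,[[.558,.134,.004],[.558,.134,.066]]))
u=proj(c,[[.558,.134,.03]])[0].astype(int);x=max(0,u[0]-65);y=max(0,u[1]-50);print(x,y)
save("w6c.png",cv2.resize(im[y:y+120,x:x+150],None,fx=5,fy=5,interpolation=2))
E
```

```text
-0.1773 [214.13160162 195.81919394] [298.76738643 274.76654383]
-0.1893 [216.74636915 191.16328547] [295.92073075 265.51308739]
t: 8.15
tool_pos: [0.7545, 0.1158, 0.3954]
orientation: [-0.395, -3.113, 0.002]
force: [0.8, -0.6, -0.0]
opening: 0.0527
gripper_force: 12.0
[0.75440752 0.11501695 0.39658097] 8.2 pot [[230.7980136   17.89661019]
 [225.25148542  -6.28439368]]
163 0
```

View pics/w6c.png

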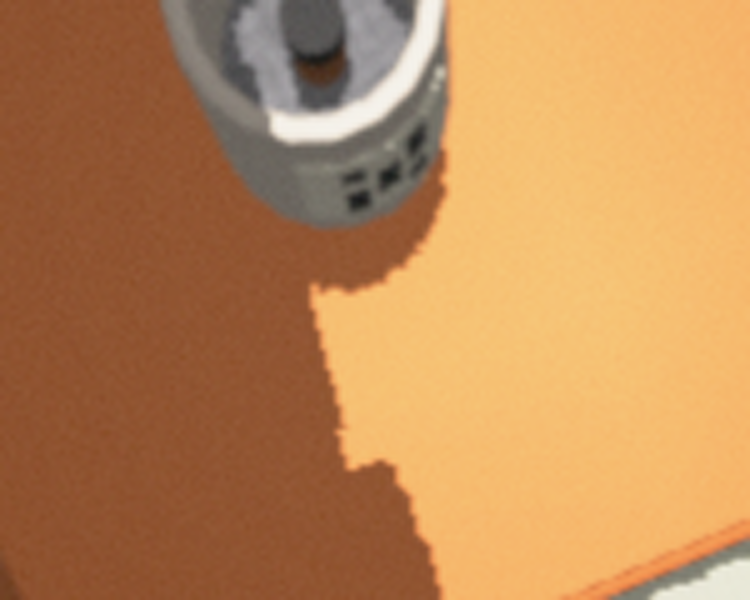

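The pot's label (black squares, crop 345–445, 70–200) faces +x, turned somewhat towards +y. Now I'll look with the camera directly above the pot for an accurate position.

```bash
python3 -m handwheel '[[-3.8,0.1,0,0,1],[-3.8,0.1,0,0,1],[-3.9,0.1,0,0,1],[0,0,0,0,1],[0,0,0,0,1]]'
python3 - <<'E'
from h import *
c=get_calibration("wrist");im=read_camera("wrist");s=readout.read_state();np.save("w7.npy",im)
print(s["tool_pos"],s["t"],"pot",proj(c,[[.558,.134,.004],[.558,.134,.066]]))
h=cv2.cvtColor(im,cv2.COLOR_RGB2HSV);m=((h[...,1]<110)).astype(np.uint8)
u=proj(c,[[.558,.134,.066]])[0]
n,l,st,ce=cv2.connectedComponentsWithStats(m)
for i in range(1,n):
    if st[i][4]>500: print(st[i],ce[i])
x,y=int(u[0])-65,max(0,int(u[1])-50);print(x,y)
save("w7c.png",cv2.resize(im[y:y+110,x:x+130],None,fx=5,fy=5,interpolation=2))
E
```

```text
t: 8.82
tool_pos: [0.6398, 0.1176, 0.3993]
orientation: [0.398, 3.114, 0.0]
force: [0.5, -0.3, -0.9]
opening: 0.0528
gripper_force: 12.0
[0.64021519 0.11784489 0.39930078] 8.875 pot [[252.23402783 111.83365689]
 [251.6865768  109.32831303]]
[     0      0    512    384 135229] [254.52146359 214.4199543 ]
[ 224   83   52   55 2230] [249.80313901 110.5161435 ]
186 59
```

View pics/w7c.png

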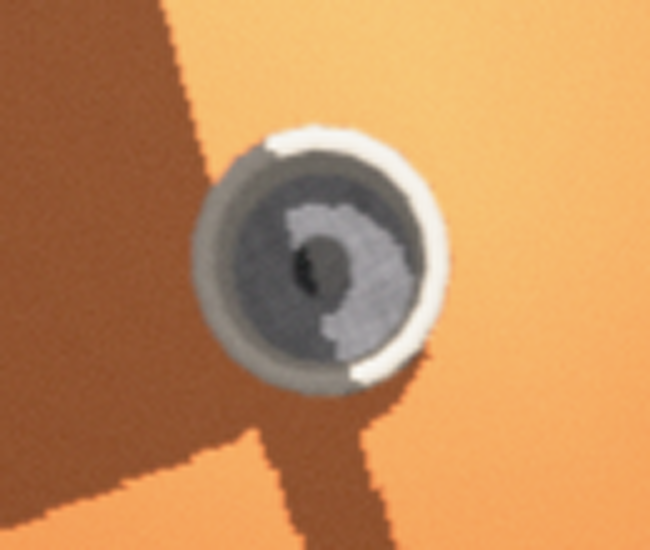

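```bash
cat > az.py <<'E'
from h import *
E
python3 - <<'E'
from h import *
c=get_calibration("wrist");s=readout.read_state()
p=onplane(c,[[249.6,109.2]],.066)[0];print("pot wrist",p, "top",onplane(get_calibration("top"),[[196.4,191.9]],.066)[0])
print(s["tool_pos"],(p-np.array(s["tool_pos"]))*100)
# label azimuth: camera pose of w6 = current pose shifted
c6=dict(c);P=np.array(c["pose"]).copy();P[:3,3]+=np.array([.75440752,.11501695,.39658097])-np.array([.64021519,.11784489,.39930078]);c6["pose"]=P
for u in[(358,200),(353,178),(390,178),(415,135),(418,165),(440,75),(300,165),(330,225)]:
    o,d=ray(c6,[(163+u[0]/5-.4,u[1]/5-.4)]);d=d[0]
    q=o[:2]-p[:2];A=d[:2]@d[:2];B=q@d[:2];C=q@q-.029**2;D=B*B-A*C
    if D<0: print(u,"miss");continue
    X=o+d*(-B-D**.5)/A;print(u,"az",np.degrees(np.arctan2(*(X[:2]-p[:2])[::-1])).round(1),"z",(X[2]-.004).round(4))
E
```

```text
pot wrist [0.55776279 0.13197921 0.066     ] top [0.55856913 0.13332322 0.066     ]
[0.64021519 0.11784489 0.39930078] [ -8.2452397    1.41343239 -33.33007838]
(358, 200) az -1.1 z 0.0091
(353, 178) az -0.9 z 0.0257
(390, 178) az 16.2 z 0.0143
(415, 135) az 32.5 z 0.0269
(418, 165) az 32.6 z 0.006
(440, 75) az 54.5 z 0.0345
(300, 165) az -22.7 z 0.0366
(330, 225) az -18.0 z -0.0092
```

The label centre is at azimuth of about +16°, spanning roughly -23..56°. The pot is at (.558,.1325). Carrying the lid over it and lowering.

```bash
python3 -m handwheel '[[-4.1,0.7,0,0,1],[-4.2,0.7,0,0,1],[0,0,-4,0,1],[0,0,-4,0,1],[0,0,-3.5,0,1],[0,0,0,0,1],[0,0,0,0,1]]'; python3 -c "
from h import *
s=readout.read_state();print(s['tool_pos'],s['force'])"
```

```text
t: 9.75
tool_pos: [0.5578, 0.1327, 0.285]
orientation: [0.396, 3.115, 0.001]
force: [0.0, -0.0, 0.6]
opening: 0.0524
gripper_force: 12.0
[0.55782062 0.13269242 0.28498606] [ 0.02558536 -0.02839262  0.63978182]
```

```bash
python3 -m handwheel '[[-0.1,0,-1,0,1],[0,0,-1,0,1],[0,0,-0.5,0,1],[0,0,0,0,1],[0,0,0,0,1]]'; python3 -m handwheel '[[0,0,-0.3,0,1],[0,0,0,0,1],[0,0,0,0,1]]'
```

```text
t: 10.38
tool_pos: [0.5558, 0.1328, 0.2585]
orientation: [0.396, 3.116, 0.0]
force: [-0.4, -0.7, -0.8]
opening: 0.0526
gripper_force: 12.0
t: 10.75
tool_pos: [0.5557, 0.1328, 0.2554]
orientation: [0.396, 3.116, 0.0]
force: [-0.3, 1.0, 0.3]
opening: 0.0528
gripper_force: 12.0
```

```bash
python3 -m handwheel '[[0.1,0,-0.05,0,1],[0,0,0,0,1],[0,0,0,0,0.35],[0,0,0,0,0.2],[0,0,0,0,0],[0,0,0,0,0],[0,0,0,0,0],[0,0,3,0,0],[0,0,5,0,0],[0,0,5,0,0]]'; python3 -m handwheel '[[4,-0.7,1.5,0,0],[4.2,-0.7,0,0,0],[0,0,0,0,0],[0,0,0,0,0]]'; python3 lid.py w8.npy .078
python3 - <<'E'
from h import *
im=np.load("w8.npy");c=get_calibration("wrist");u=proj(c,[[.558,.1325,.07]])[0].astype(int);print(u)
save("w8c.png",cv2.resize(im[max(0,u[1]-55):u[1]+55,u[0]-65:u[0]+65],None,fx=5,fy=5,interpolation=2))
E
```

```text
t: 12.0
tool_pos: [0.5564, 0.1327, 0.3859]
orientation: [-0.396, -3.116, 0.0]
force: [0.9, -0.5, 0.3]
opening: 0.0929
gripper_force: 0.0
t: 12.5
tool_pos: [0.6384, 0.1188, 0.3992]
orientation: [-0.396, -3.115, 0.0]
force: [0.7, -0.1, 1.1]
opening: 0.0928
gripper_force: 0.0
1885 [248.8 111.5] [225  87  48  50] [0.5576 0.1314 0.078 ]
3048 [ 48.7 149.6] [ 17 120  65  60] [ 0.5414 -0.0925  0.078 ]
0.1861 [0.63814126 0.11898308 0.39958048] [-3.95641161e-01 -3.11579080e+00  8.33727487e-05] 12.55
[249 112]
```

View pics/w8c.png

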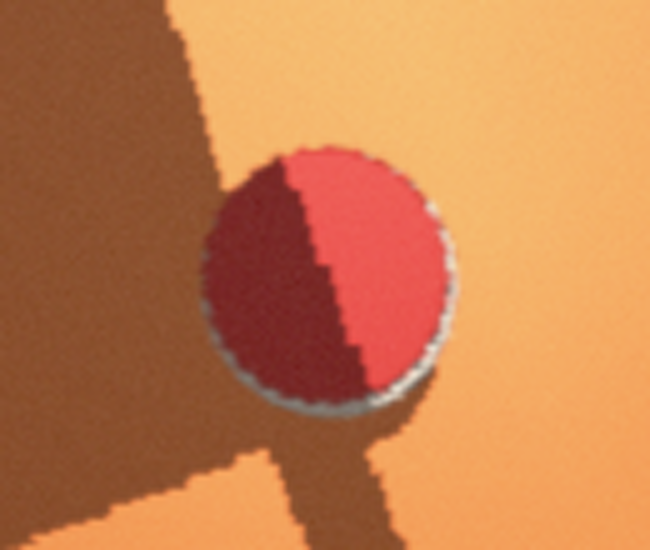

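The lid sits concentric on the rim and flat. One more look to pin down the label azimuth; first I'll check joint 6.

```bash
python3 -c "
from h import *
print(np.round(readout.read_state()['q'],3))"; python3 -m handwheel '[[4.2,-1.2,-2,-0.18,0],[4.2,-1.2,-2,-0.18,0],[2.2,-1.2,-2,-0.18,0],[2.2,-1.2,-2,-0.18,0],[0.2,0,0,-0.18,0],[0,0,0,-0.18,0],[0,0,0,-0.18,0],[0,0,0,0,0],[0,0,0,0,0]]';python3 -c "
from h import *
c=get_calibration('wrist')
print(np.round(readout.read_state()['q'],3),np.array(c['pose']).round(3).tolist(),proj(c,[[.558,.132,.035]]))"
```

```text
[ 0.105  0.265  1.345  0.     1.532 -1.213]
t: 13.68
tool_pos: [0.7683, 0.0711, 0.3204]
orientation: [2.151, 2.29, 0.0]
force: [-0.2, 0.2, 0.6]
opening: 0.0927
gripper_force: 0.0
[ 0.026  0.646  0.996  0.     1.499 -0.037] [[0.998, 0.061, 0.015, 0.765], [0.063, -0.967, -0.246, 0.138], [-0.0, 0.247, -0.969, 0.3], [0.0, 0.0, 0.0, 1.0]] [[ 36.05734447 116.5424825 ]]
```

```bash
python3 - <<'E'
from h import *
c=get_calibration("wrist");im=read_camera("wrist")
p=np.array([.558,.132])
az=np.radians(np.arange(-80,81,.5));z=np.arange(.064,-.004,-.0005)+.004
A,Z=np.meshgrid(az,z);X=np.stack([p[0]+.029*np.cos(A),p[1]+.029*np.sin(A),Z],-1)
u=proj(c,X).reshape(*A.shape,2).astype(np.float32)
un=cv2.remap(im,u[...,0],u[...,1],cv2.INTER_LINEAR)
un=cv2.resize(un,(640,272));
for d in range(-80,81,20):
    cv2.putText(un,str(d),((d+80)*4,265),0,.4,(0,255,0),1)
cr=cv2.resize(im[60:180,0:130],None,fx=2.3,fy=2.3,interpolation=2)
out=np.zeros((560,640,3),np.uint8);out[:272]=un;out[280:280+276,:299]=cr
save("lab.png",out)
E
```

View pics/lab.png

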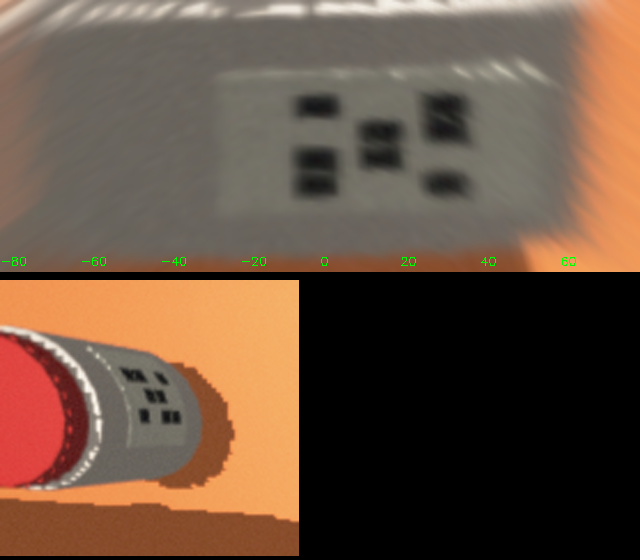

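The unwrapped wall (upper panel) shows the label from -26° to 58°, with code columns at -1°, 15° and 31°, so its centre is at 15.5°. The pot therefore needs a -0.166 rad turn after lifting. I'll go back over it with the finger line off the label.

```bash
python3 -m handwheel '[[0,0,4,0.178,0],[-3,0.9,3,0.178,0],[-4,1.2,0,0.178,0],[-4,1.2,0,0.178,0],[-4,1.2,0,0.178,0],[-4,1.1,0,0.178,0],[-2,0.5,0,0.178,0],[0,0,0,0.178,0],[0,0,0,0,0],[0,0,0,0,0]]';python3 -c "
from h import *
c=get_calibration('wrist');s=readout.read_state()
print(s['tool_pos'],np.degrees(np.arctan2(*np.array(c['pose'])[:2,0][::-1])))"
```

```text
t: 14.98
tool_pos: [0.5588, 0.1317, 0.39]
orientation: [0.144, 3.138, 0.0]
force: [-0.3, -0.4, 0.3]
opening: 0.0929
gripper_force: 0.0
[0.55878395 0.13173242 0.38995535] 84.73821752806658
```

```bash
python3 -m handwheel '[[-0.1,0,-5,0,0],[0,0.05,-5,0,0],[0,0,-4,0,0],[0,0,-3,0,0],[0,0,-0.6,0,0],[0,0,0,0,0],[0,0,0,0,0]]'; python3 -m handwheel '[[0,0,0,0,0.2],[0,0,0,0,0.4],[0,0,0,0,1],[0,0,0,0,1],[0,0,0,0,1],[0,0,0,0,1],[0,0,0,0,1]]' 20
```

```text
t: 15.85
tool_pos: [0.5587, 0.1324, 0.2158]
orientation: [0.14, 3.136, 0.001]
force: [0.6, -0.3, 0.6]
opening: 0.0928
gripper_force: 0.0
t: 16.73
tool_pos: [0.5577, 0.1323, 0.2139]
orientation: [-0.139, -3.138, -0.0]
force: [-0.2, 0.1, 1.1]
opening: 0.0572
gripper_force: 19.9
```

```bash
python3 -m handwheel '[[0,0,0.5,0,1],[0,0,1,0,1],[0,0,2,0,1],[0,0,2.5,0,1],[0,0,3,0,1],[0,0,3,0,1],[0,0,2.5,0,1],[0,0,2,0,1],[0,0,1,0,1],[0,0,0,0,1]]'; python3 -m handwheel '[[0.1,-0.7,0,0,1],[0.2,-1.5,0,-0.03,1],[0.2,-2,0,-0.03,1],[0.3,-2.5,0,-0.03,1],[0.3,-3,0,-0.03,1],[0.4,-3,0,-0.03,1],[0.4,-3,0,-0.016,1],[0.4,-3,0,0,1],[0.4,-3,0,0,1],[0.4,-3,0,0,1]]'; python3 -m handwheel '[[0.4,-3,0,0,1],[0.4,-2.7,0,0,1],[0.3,-2.4,0,0,1],[0.3,-2,0,0,1],[0.2,-1.5,0,0,1],[0,-0.8,0,0,1],[0,-0.4,0,0,1],[0,0,0,0,1],[0,0,0,0,1]]'
```

```text
t: 17.98
tool_pos: [0.5578, 0.1323, 0.3895]
orientation: [0.139, 3.137, 0.0]
force: [0.3, 0.4, -1.1]
opening: 0.0568
gripper_force: 19.9
t: 19.23
tool_pos: [0.5883, -0.1172, 0.3885]
orientation: [-0.403, -3.115, 0.0]
force: [-0.2, 0.0, -1.7]
opening: 0.057
gripper_force: 19.9
t: 20.35
tool_pos: [0.6048, -0.2421, 0.3889]
orientation: [0.398, 3.116, 0.0]
force: [0.4, -0.0, -1.6]
opening: 0.0571
gripper_force: 19.9
```

```bash
python3 - <<'E'
from h import *
ct,cs=get_calibration("top"),get_calibration("side");s=readout.read_state();print(s["tool_pos"],s["opening"],s["gripper_force"])
cw=get_calibration("wrist");print("imgx yaw",np.degrees(np.arctan2(*np.array(cw["pose"])[:2,0][::-1])))
T,S,W=read_camera("top"),read_camera("side"),read_camera("wrist")
for n,im in(("top",T),("side",S),("wrist",W)):
    print(n,[(a,c.round(1).tolist(),b.tolist()) for a,c,b in reds(im,60)])
t=np.array(s["tool_pos"]);lt=[t[0],t[1],t[2]-.2099+.074];print("exp lid top",proj(cs,[lt]),proj(cw,[lt]))
np.save("W9.npy",W)
# pot bottom etc: picture
a=cv2.resize(S[40:220,120:360],(600,450));b=cv2.resize(W[150:384],(600,150))
save("final.png",a)
E
```

```text
[ 0.60475188 -0.24209666  0.38889698] 0.05708469196870754 19.855980096108397
imgx yaw 75.44892098459938
top [(np.int32(435), [276.0, 118.7], [265, 107, 23, 24]), (np.int32(118), [288.2, 198.4], [284, 189, 11, 21])]
side [(np.int32(92), [252.2, 94.0], [247, 89, 12, 11]), (np.int32(430), [178.8, 179.6], [166, 170, 26, 21]), (np.int32(482), [267.3, 195.1], [252, 184, 31, 22])]
wrist [(np.int32(3377), [322.5, 102.7], [291, 69, 64, 68]), (np.int32(3863), [254.4, 240.7], [200, 213, 109, 48]), (np.int32(1774), [254.9, 301.2], [208, 291, 95, 26])]
exp lid top [[247.17719103  90.5165299 ]] [[257.41288601 270.17706602]]
```

View pics/final.png

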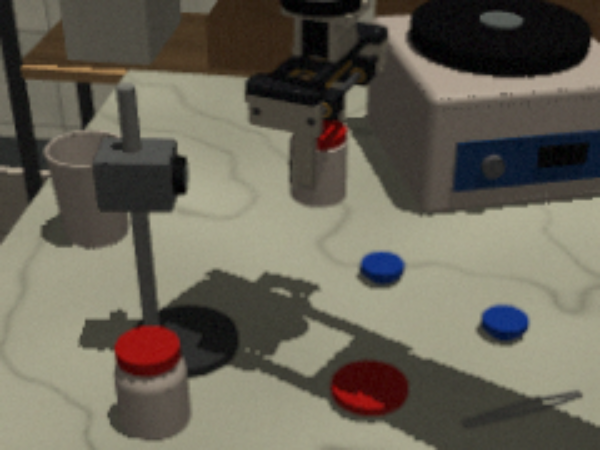

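The picture shows the pot upright with its lid seated, level with the lens. My row sum overshot y by 2.9 cm, so I'll bring it back gently.

```bash
python3 -m handwheel '[[0,0.4,0,0,1],[0,0.8,0,0,1],[0,0.8,0,0,1],[0,0.6,0,0,1],[-0.1,0.3,0,0,1],[0,0,0,0,1],[0,0,0,0,1],[0,0,0,0,1],[0,0,0,0,1]]'
python3 - <<'E'
from h import *
cs=get_calibration("side");s=readout.read_state();S=read_camera("side");t=np.array(s["tool_pos"]);m=t-[0,0,.1789]
print(t,"mid-view",m-[.604,-.213,.21])
# pot silhouette in side view: bottom centre expected vs seen; lens row check
pb=proj(cs,[[m[0],m[1],m[2]-.031],m]);print(pb)
x=int(pb[0][0]);print(S[int(pb[0][1])-12:int(pb[0][1])+16:2,x].tolist())
print([(a,c.round(1).tolist(),b.tolist()) for a,c,b in reds(S,40)],proj(cs,[[m[0],m[1],m[2]+.043]]))
E
```

```text
t: 21.62
tool_pos: [0.6037, -0.2139, 0.3888]
orientation: [-0.4, -3.116, -0.0]
force: [0.1, 0.1, -1.8]
opening: 0.0569
gripper_force: 19.9
[ 0.6036606  -0.21388324  0.38877356] mid-view [-0.0003394  -0.00088324 -0.00012644]
[[245.780578   122.52048809]
 [245.8532292  111.52456551]]
[[71, 65, 58], [74, 67, 57], [68, 65, 57], [66, 61, 54], [67, 63, 54], [73, 67, 58], [82, 75, 68], [83, 72, 67], [82, 73, 66], [125, 125, 107], [166, 165, 141], [169, 166, 142], [166, 161, 138], [162, 160, 138]]
[(np.int32(99), [251.3, 98.9], [246, 93, 12, 12]), (np.int32(436), [178.8, 179.5], [166, 170, 26, 20]), (np.int32(492), [267.5, 194.8], [253, 184, 30, 22])] [[245.96035691  95.61563143]]
```

```bash
python3 -c "
from plant import job
print(job.close_job())"
```

```text
the job is handed in; nothing more can be done
None
```

The small red lid is home on the pot, and I handed the job in at about 21.7 s with the closed pot held upright at the view point, about 1 mm off by my own measurement, label facing the lens; the hand-in gave no verdict.

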